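# Strip the worn face from the router fence

## Robot

A 6-joint arm with a two-finger parallel gripper is mounted at the origin on the work surface. World frame = base frame: x ahead of the robot, y to its left, z up, the work surface at z = 0. Lengths are in m, angles in rad, forces in N, time in s.
With the tool pointing down it reaches from about 0.35 to 0.975 m from the base axis. Payload 4.9 kg.
Tool frame: the origin (TCP) lies between the finger pads; the fingertips stand 14 mm ahead of it and the grasp point (between the pads) lies 5 mm behind it (env.nose_length is the distance from the TCP to the fingertips, in m); z points along the fingers, y is the direction in which the jaws open and shut (so a half turn about z gives the same grasp; the last joint's range is limited). The gripper opens to 85 mm and grips with 20 to 120 N. Pads are 22 mm wide; open, the fingers measure 114 mm over their backs; the gripper's body (76 mm by 85 mm) begins 54 mm behind the grasp point. The pads swing forward as they close: fully open they stand 13 mm farther back than shut.
Start: joints at [1.037, 0.053, 1.613, -0, 1.476, -0.119], TCP at [0.252, 0.572, 0.245] pointing down, gripper open.
Joint ranges: [-3.01, 3.01], [-1.01, 2.22], [0.06, 2.58], [-1.02, 4.17], [0.09, 2.62], [-3.14, 3.14]. Speed limits (rad/s): [2.57, 2.57, 3.14, 3.14, 3.14, 3.14].

## Interface

Orientations are given as a unit quaternion [x, y, z, w].
In Python, from bench import env gives the robot as it stands.
- The arm moves only by the tool step_arm, never from a script. Its argument "moves" is a list of rows, each a list of 6 numbers: the shift along the tool's x, y, z in m, then the turn, a rotation vector about the tool's x, y, z in rad. In form: [[tx, ty, tz, rx, ry, rz], ...]. A call has 1 to 12 rows; each row is the pose to reach, as a shift and turn from the pose commanded when the call began, along the tool's axes at that moment; what a row does not reach only later rows make up. A row lasts 1/10 s, in which the tool goes at most 50 mm and 8.59 degrees, less where a joint would pass 70% of its speed; a pose out of reach is approached as far as the arm can. A call with a gripper value outside its range is refused whole. "fingers" is the opening, from -1 (shut) to 1 (fully open), set as the call begins (left out, the last holds). The fingers move at their own pace and stop on an object; "squeeze" is the grip in N (left out, the last holds). Time passes only in rows, so rows that repeat a pose let the fingers close. It gives the time, the measured TCP pose, the force and the opening at its end, in the units of the state.
- env.get_state(): the state, without advancing time (a new reading comes with each control period).
- env.get_image(name): name is "side" or "top" or "wrist"; returns the picture (400x640x3 uint8, red, green, blue); there is no depth.
- env.camera_info(name): a dict with "intrinsics" (3x3 intrinsics, pixels), "dist" ([k1, k2, p1, p2, k3] as OpenCV has them; the pictures are not rectified), "R" (3x3) and "t" (3): a world point X has camera coordinates R X + t. Camera axes: x right, y down, z forward; pixel columns grow to the right and rows downward; lengths in m; the calibration is good to about 2 mm. A picture is of the moment at which its call begins: read the wrist's pose just before it. camera_info takes no time and is no camera call; for the wrist camera it gives the pose at the moment of the call.
- env.job_done(): hands the job in, once; it reports no verdict.
The state is a dict: "t": time; "joints": joint angles; "qvel": joint speeds; "effort": joint torques, N m; "position": TCP position; "ee_rot": TCP orientation; "contact_force": force on the tool from outside, world axes, zero at the start; "torque": the same for the moment, N m; "opening": opening from 0.0 (shut) to 1.0 (fully open).
Only numpy, scipy, OpenCV 4.12 (cv2) and the standard library are available. Lean on these libraries where they do the work, as an engineer would, in place of code of your own. Each camera call takes 0.05 s, during which the arm holds its last target. There are 200 camera calls.

## Task

Take the worn face, the one with both lower corners cut away, off the router fence: slide it outwards along the fence, away from the cutter, until the stud heads stand in the wide part of its keyholes, then lift it off. Stand it on its lower long edge in the empty bay of the offcut rack, the same way up as it hung, set down and not dropped. Do not touch the cutter, leave the good face hanging where it is, and do not disturb the two offcuts, the push block or the spanner.

Things in the scene. Friction and masses are not known exactly. Their poses are not given: they have to be found in the camera images.
- station: Compact router fence, fixed, upright, aluminium, in two halves. Origin on the table, on the fence's front plane, midway between the halves; x out of that plane to the working side (away from the robot), y along the fence, z up. Halves: |y| 28 to 200 mm, x -36 to 0, 96 mm high; a 56 mm opening between them. Clamp knobs 44 mm high behind, x -72, y +-115. An aluminium plate flush in the bench lies below.
- hood (a point): Top centre of the dust hood behind the opening, fixed to the fence: station x -102 to -36, y -55 to 55 mm, 78 mm high, with a hose stub back to x = -145 mm.
- stud (a point): End of one of the four fixed headed studs that stand straight out of the fence's front: station x 11.5 mm, z 67 mm, y 103 mm. The others: y 189, -103 and -189 mm. Shank 7 mm dia; head 13 mm dia, 5 mm thick, 6.5 to 11.5 mm out of the fence plane.
- bit: The router cutter, steel, 17 mm dia, standing 26 mm above the table in the fence's opening, 4 mm in front of the fence plane. Fixed; origin at its foot.
- worn_face: Worn MDF face, loose, about 0.19 kg, hung on the studs of one fence half (left or right): 172 long (y), 88 high (z), 18 mm thick (x), both lower corners cut away (26 long, 24 mm high). Origin mid length, mid thickness, lower edge; axes as the station's. Hung: back on the fence, lower edge 8 mm over the table, outer end 0 to 6 mm past the fence's, inner end at the opening; nowhere to grip it.
- keyhole (a point): Centre of the wide part of one of two keyholes in the worn face's back, 58 mm above its lower edge, 43 mm (face +y) from its middle; the other at -43. Wide part 25 mm square; narrow slots 9 mm high run from it 32 mm (stud centre) to both sides. Hung, each stud is near the outer end of a slot. Face free when its origin is at station |y| = 146 mm (+-5): there it drops 5 mm and checks on the heads.
- end_top (a point): Middle of the top edge of the worn face's +y end. With the studs in the wide parts the face's outer end stands about 32 mm past the fence's end and can be gripped there front and back from above. Raise the face about 5 mm so that the heads lie midway in the wide parts, then draw it straight out from the fence (station +x); it is clear of the heads after 14 mm.
- good_face: The other MDF face, loose, hung in the same way on the other fence half: same size, origin and axes, but square lower corners. It stays.
- bay_a: The empty bay of the offcut rack, fixed: a U of bent grey steel, 110 mm long (x, ends open), 34 mm clear width (y), walls 4 mm thick, 62 mm high, floor 4 mm thick. Origin under its middle, 15 mm above the table, so a board in it stands 19 mm above the table. Any of the three places in the rack; the rack may be left or right on the bench.
- bay_b: Another bay, alike, holding offcut_a. The bays stand side by side, 46 mm apart.
- bay_c: Another bay, alike, holding offcut_b.
- rack: The rack's plywood base, fixed, 130 x 150 x 15 mm, origin under its centre; the bays run along its x.
- offcut_a: Pale wood offcut, loose, standing on edge in bay_b: 120 x 20 x 95 mm (x, y, z), origin at the middle of its lower edge.
- offcut_b: Dark wood offcut, loose, standing on edge in bay_c: 116 x 15 x 78 mm, origin at the middle of its lower edge.
- push_block: Push block with a wooden handle, loose, on the working side of the fence: 75 x 150 mm (x, y), 90 mm high, origin under its centre.
- spanner: Collet spanner, loose, 170 mm long, lying flat on the working side of the fence.
- crate: Open green plastic crate of router gear, fixed, 150 x 160 x 70 mm (contents up to 80 mm high), across the bench from the rack; origin under its centre.
There are look-alikes about, which are no part of the job. What is shaped like the worn_face but blue or red is not meant.

How it is judged:
On the way:
1. the worn face has been slid outwards along the fence, still hanging against it, until the stud heads stand in the wide part of its keyholes ((y of worn_face in the frame of station between 0.14 and 0.156 m or y of worn_face in the frame of station between -0.156 and -0.14 m) and x of worn_face in the frame of station below 0.014 m and z of worn_face in the frame of station below 0.02 m), for 0.1 s.
At the end, for the whole second after the job is handed in: The worn face stands let go, at rest on its lower edge on the empty bay's floor: middle within 50 mm of the bay's, within 0.4 rad of upright, edge within 8 mm of the floor; good face within 12 mm, offcuts 20 mm, push block and spanner 25 mm of their starts (x of worn_face in the frame of bay_a between -0.05 and 0.05 m and y of worn_face in the frame of bay_a between -0.017 and 0.017 m and z of worn_face in the frame of bay_a below 0.012 m and angle between worn_face's own z axis and vertical below 0.4 rad and linear speed of worn_face below 0.02 m/s and distance of good_face from where it was at the start of the episode below 0.012 m and distance of each of offcut_a, offcut_b from where it was at the start of the episode below 0.02 m and distance of each of push_block, spanner from where it was at the start of the episode below 0.025 m); the robot touches nothing.
It fails at once if the cutter is touched (more than 2 N) (contact force between anything else and bit above 2 N).
It fails at once if the good face is displaced by more than 12 mm (distance of good_face from where it was at the start of the episode above 0.012 m).
It fails at once if an offcut in the rack is displaced by more than 20 mm (distance of any of offcut_a, offcut_b from where it was at the start of the episode above 0.02 m).
It fails at once if the push block or the spanner is displaced by more than 25 mm (distance of any of push_block, spanner from where it was at the start of the episode above 0.025 m).
It fails at once if the worn face is dropped: let go over the bay while more than 20 mm above its floor (horizontal distance between worn_face and bay_a below 0.07 m and z of worn_face in the frame of bay_a above 0.024 m and contact force between the fingers and worn_face below 0.05 N).
It also fails if it takes over 50 s, if anything falls off the work surface, if the arm or the gripper's body presses on something with over 40 N, if the wrist force passes 120 N, or if a joint passes its speed limit or range.

## Working session

There is one attempt and no reset: what is moved stays moved. The work goes in short steps, Python scripts to look and compute and a tool call to move; the robot and the scene stay as the last step left them, time stands still between calls to the robot, and variables do not carry over. Pictures are saved under pics/ and viewed, about 8 in all and at most 12, crops included, and the job is handed in when it is done.

Besides the shell and the picture viewer there is one more tool, called after "Request:" in YAML: its name, and indented under it one key for each argument. step_arm: Moves the arm, as the interface text tells. Its arguments: {"type":"object","properties":{"moves":{"type":"array","items":{"type":"array","items":{"type":"number"}}},"fingers":{"type":"number"},"squeeze":{"type":"number"}},"required":["moves"]}

```bash
mkdir -p pics; ls
python3 - <<'E'
from bench import env
import cv2, numpy as np
np.set_printoptions(precision=4,suppress=True)
for n in ("top","side"):
    im=env.get_image(n); cv2.imwrite(f"pics/{n}0.png",im[:,:,::-1])
    c=env.camera_info(n); print(n,c["intrinsics"],c["dist"],c["R"],c["t"], -np.array(c["R"]).T@c["t"])
print(env.get_state(), env.nose_length)
E
```

```text
pics
top [[380.0507   0.     309.7147]
 [  0.     380.0507 199.9141]
 [  0.       0.       1.    ]] [0.0225 0.     0.     0.     0.    ] [[ 0.1002 -0.9949  0.0072]
 [-0.9671 -0.0991 -0.2341]
 [ 0.2336  0.0165 -0.9722]] [-0.0265  0.4994  0.9513] [0.2634 0.0074 1.042 ]
side [[410.6373   0.     316.9194]
 [  0.     410.6373 205.1969]
 [  0.       0.       1.    ]] [-0.0831  0.      0.      0.      0.    ] [[ 0.9384 -0.3454  0.0079]
 [-0.2428 -0.6755 -0.6962]
 [ 0.2458  0.6514 -0.7178]] [-0.4596  0.2005  1.0679] [ 0.2175 -0.719   0.9098]
{'t': 0.1, 'joints': array([ 1.037 ,  0.0533,  1.6142,  0.    ,  1.476 , -0.119 ]), 'qvel': array([-0.0005, -0.0022, -0.0026, -0.0009,  0.0002, -0.001 ]), 'effort': array([ -0.0001, -39.4902, -37.1365,  -0.0001,   0.0039,  -0.    ]), 'position': array([0.2516, 0.5715, 0.2442]), 'ee_rot': array([ 0.2059,  0.9786, -0.0009, -0.0003]), 'contact_force': array([ 0.5792,  0.6959, -0.4926]), 'torque': array([-0.0097,  0.0938,  0.0383]), 'opening': 0.9995882997998158} 0.014
```

View pics/top0.png

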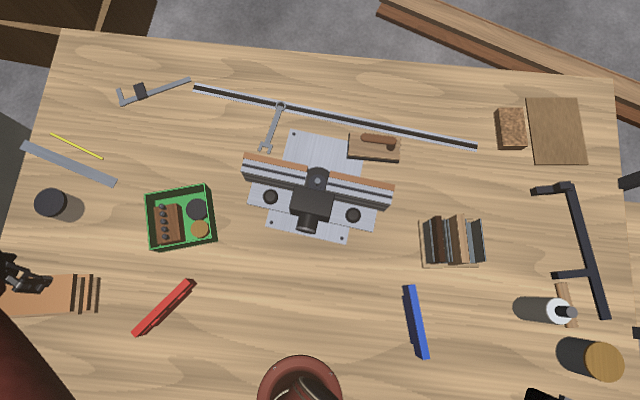

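View pics/side0.png

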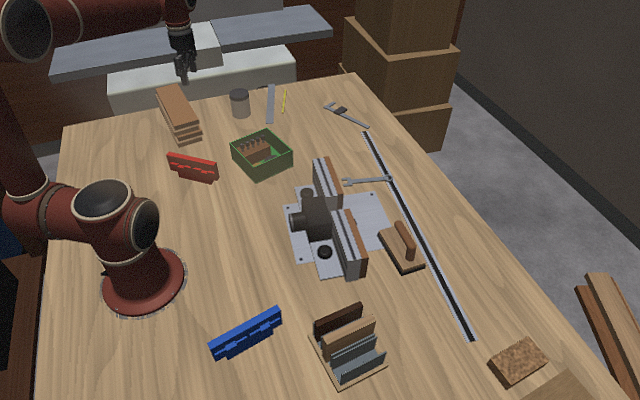

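The top view shows the fence around (315,190), the empty bay rightmost in the rack around (472,240), the crate at (182,217), and the blue and red look-alikes at (415,320) and (165,307). The faces are on the far side of the fence, so I'll enlarge both views.

Run:
```python
import cv2, numpy as np
a=cv2.imread("pics/top0.png")[125:245,230:410]; b=cv2.imread("pics/side0.png")[145:290,275:435]
a=cv2.resize(a,(800,533),interpolation=cv2.INTER_CUBIC)
b=cv2.resize(b,(640,580),interpolation=cv2.INTER_CUBIC)
cv2.imwrite("pics/c1.png",a);cv2.imwrite("pics/c2.png",b)
```

```text
(no output)
```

View pics/c1.png

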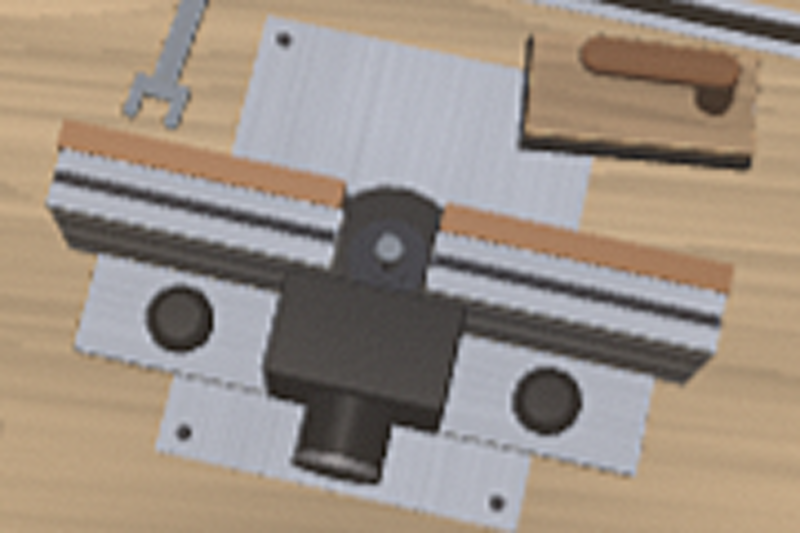

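View pics/c2.png

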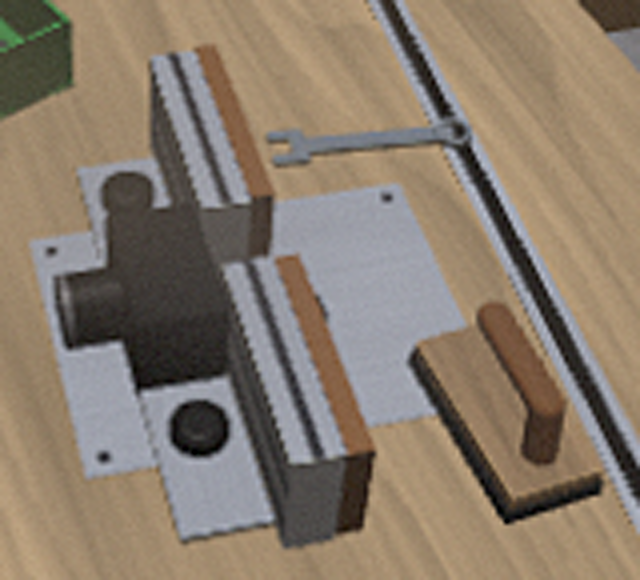

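```bash
cat > h.py <<'E'
import numpy as np, cv2
from bench import env
from scipy.optimize import least_squares
np.set_printoptions(precision=4,suppress=True)
def ray(c,px,z):
    K=np.array(c["intrinsics"]);R=np.array(c["R"]);t=np.array(c["t"])
    p=cv2.undistortPoints(np.array(px,float).reshape(-1,1,2),K,np.array(c["dist"])).reshape(-1,2)
    o=-R.T@t; d=np.c_[p,np.ones(len(p))]@R
    return o+d*((np.asarray(z)-o[2])/d[:,2])[:,None]
def fit(world,model):
    w=np.array(world)[:,:2];m=np.array(model)
    f=lambda q:((m@np.array([[np.cos(q[2]),np.sin(q[2])],[-np.sin(q[2]),np.cos(q[2])]])+q[:2])-w).ravel()
    r=least_squares(f,[w[:,0].mean(),w[:,1].mean(),0]); return r.x,r.fun.reshape(-1,2)
def proj(c,X):
    R=np.array(c["R"]);r,_=cv2.Rodrigues(R)
    return cv2.projectPoints(np.array(X,float).reshape(-1,3),r,np.array(c["t"],float),np.array(c["intrinsics"]),np.array(c["dist"]))[0].reshape(-1,2)
E
python3 - <<'E'
from h import *
m=[(0,.2),(-.036,.2),(0,-.2),(-.036,-.2),(0,.028),(0,-.028)]
a=np.array([(60,150),(48,203),(728,291),(714,352),(341,208),(440,233)])/4.4444+[230,125]-.4
b=np.array([(197,48),(150,57),(342,460),(287,460),(248,205),(278,258)])/4+[275,145]-.4
for n,p in(("top",a),("side",b)):
    c=env.camera_info(n); w=ray(c,p,[.096]*6); q,r=fit(w,m); print(n,q,np.degrees(q[2]));print(w);print(r*1e3)
c=env.camera_info("top");d=cv2.imread("pics/top0.png")[190:290,390:510]
cv2.imwrite("pics/c3.png",cv2.resize(d,(720,600),interpolation=cv2.INTER_CUBIC))
E
```

```text
top [ 0.5616  0.0101 -0.1207] -6.914387655572302
[[ 0.5845  0.2086  0.096 ]
 [ 0.5513  0.211   0.096 ]
 [ 0.5386 -0.1885  0.096 ]
 [ 0.5015 -0.1823  0.096 ]
 [ 0.5659  0.0399  0.096 ]
 [ 0.5566 -0.0192  0.096 ]]
[[ 1.2425  0.1006]
 [-1.2888  2.0607]
 [-1.0889  0.0928]
 [ 0.3021 -1.7977]
 [-0.8609 -2.0034]
 [ 1.694   1.5469]]
side [ 0.561   0.0098 -0.1365] -7.822421823059665
[[ 0.5896  0.2107  0.096 ]
 [ 0.5513  0.2126  0.096 ]
 [ 0.5317 -0.1909  0.096 ]
 [ 0.4999 -0.1793  0.096 ]
 [ 0.5612  0.0352  0.096 ]
 [ 0.5611 -0.0196  0.096 ]]
[[-1.3559 -2.704 ]
 [ 1.2623  0.2258]
 [ 2.1317  2.5577]
 [-1.772  -4.109 ]
 [ 3.6143  2.3191]
 [-3.8803  1.7104]]
```

View pics/c3.png

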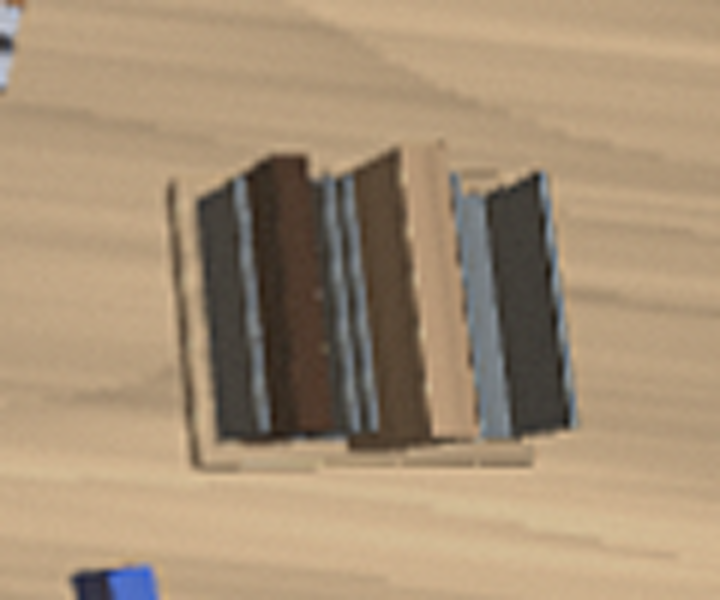

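The empty bay is the rightmost one, with its floor visible at crop x 460–490. Next I fit the rack and test the cut-corner hypothesis by projecting both outlines into the side view.

Run:
```python
from h import *
c=env.camera_info("top")
p=np.array([(242,180),(263,432),(327,178),(352,430),(348,178),(374,430),(546,173),(576,428),(457,175)])/6+[390,190]-.4
m=np.array([(.055,.065),(-.055,.065),(.055,.027),(-.055,.027),(.055,.019),(-.055,.019),(.055,-.065),(-.055,-.065),(.055,-.027)])
q,r=fit(ray(c,p,[.077]*9),m);print("rack",q,np.degrees(q[2]));print(r*1e3)
R=lambda a:np.array([[np.cos(a),-np.sin(a)],[np.sin(a),np.cos(a)]])
print("bay_a",q[:2]+R(q[2])@[0,-.046])
s=np.array([.5614,.010,-.124])
def st(x,y,z): return [*(s[:2]+R(s[2])@[x,y]),z]
cs=env.camera_info("side")
pts={"-y end top":(18,-203,96),"-y end bot square":(18,-203,8),"-y end cut":(18,-203,32),"+y inner top":(18,31,96),"+y in bot sq":(18,31,8),"+y in cut":(18,31,32)}
for k,v in pts.items():
    u=proj(cs,[st(*(np.array(v)/1e3))])[0]; print(k,u,(u-[275,145]+.4)*4)
w=ray(c,np.array([(525,150),(750,165),(530,35),(125,110),(180,125)])/4.4444+[230,125]-.4,[.02,.02,.02,0.005,.005])
for a in w: print("block/spanner st",R(s[2]).T@(a[:2]-s[:2]))
cw=env.camera_info("wrist");g=env.get_state()
from scipy.spatial.transform import Rotation as Ro
T=Ro.from_quat(g["ee_rot"]).as_matrix();C=-np.array(cw["R"]).T@cw["t"]
print("cam in tool",T.T@(C-g["position"]));print(np.array(cw["R"])@T);print(cw["intrinsics"])
```

```text
rack [ 0.4294 -0.3601  0.1137] 6.51231436837497
[[ 1.7363  0.6153]
 [-1.0055 -0.4431]
 [ 1.4388 -0.8972]
 [-1.3633 -1.2472]
 [ 1.4245  0.1076]
 [-1.4052 -0.0642]
 [ 0.0716  0.9289]
 [-1.44    0.1755]
 [ 0.5429  0.8244]]
bay_a [ 0.4346 -0.4058]
-y end top [368.8852 257.9332] [377.1407 453.333 ]
-y end bot square [365.5053 278.1456] [363.6212 534.1823]
-y end cut [366.3882 272.8802] [367.153  513.1208]
+y inner top [343.2908 193.2627] [274.7631 194.6507]
+y in bot sq [341.7075 214.311 ] [268.4299 278.844 ]
+y in cut [342.124  208.7877] [270.0961 256.751 ]
block/spanner st [ 0.0888 -0.07  ]
block/spanner st [ 0.1111 -0.212 ]
block/spanner st [ 0.1668 -0.0574]
block/spanner st [0.0627 0.189 ]
block/spanner st [0.0607 0.1516]
cam in tool [ 0.0657  0.0001 -0.1286]
[[-0.0002  1.      0.0005]
 [-0.9651 -0.     -0.2617]
 [-0.2617 -0.0006  0.9651]]
[[338.682    0.     320.6146]
 [  0.     338.682  196.3643]
 [  0.       0.       1.    ]]
```

The projections match the worn face on the +y (left) half: its inner end stops at crop row 255 (cut predicts 257, square 279). The −y face's outer end reaches row 530 (square predicts 534, cut 513). I'll hover over the fence and confirm with the wrist camera.

```bash
cat >> h.py <<'E'
from scipy.spatial.transform import Rotation as Ro
def go(xyz,yawdeg):
    "shift in tool axes and turn about tool axes to reach a tool-down pose with tool x at yawdeg"
    g=env.get_state();A=Ro.from_quat(g["ee_rot"]);a=np.radians(yawdeg)
    B=Ro.from_matrix(np.array([[np.cos(a),np.sin(a),0],[np.sin(a),-np.cos(a),0],[0,0,-1]]))
    print("move",A.inv().apply(np.array(xyz)-g["position"]),(A.inv()*B).as_rotvec(),"at",g["position"],"F",g["contact_force"],"open",g["opening"],"t",g["t"])
def rot(a): return np.array([[np.cos(a),-np.sin(a)],[np.sin(a),np.cos(a)]])
S=np.array([.5614,.010,-.124])
def st(x,y,z): return [*(S[:2]+rot(S[2])@[x,y]),z]
E
python3 -c "
from h import *
go(st(.02,.1,.25),90+np.degrees(S[2]))"
```

```text
move [-0.5003 -0.2875 -0.0054] [-0.0017  0.001   1.28  ] at [0.2516 0.5715 0.2442] F [ 0.5792  0.6959 -0.4926] open 0.9995882997998158 t 0.1
```

Request:
step_arm:
  moves:
    - [-0.5, -0.2875, -0.005, 0, 0, 1.28]
    - [-0.5, -0.2875, -0.005, 0, 0, 1.28]
    - [-0.5, -0.2875, -0.005, 0, 0, 1.28]
    - [-0.5, -0.2875, -0.005, 0, 0, 1.28]
    - [-0.5, -0.2875, -0.005, 0, 0, 1.28]
    - [-0.5, -0.2875, -0.005, 0, 0, 1.28]
    - [-0.5, -0.2875, -0.005, 0, 0, 1.28]
    - [-0.5, -0.2875, -0.005, 0, 0, 1.28]
    - [-0.5, -0.2875, -0.005, 0, 0, 1.28]
    - [-0.5, -0.2875, -0.005, 0, 0, 1.28]
    - [-0.5, -0.2875, -0.005, 0, 0, 1.28]
    - [-0.5, -0.2875, -0.005, 0, 0, 1.28]
  fingers: -1
  squeeze: 60

```text
t: 1.3
position: [0.595, 0.104, 0.2497]
ee_rot: [0.751, 0.661, -0.0, 0.0]
contact_force: [0.3, 0.6, -0.8]
opening: -0.002
```

Request:
step_arm:
  moves:
    - [0, 0, 0, 0, 0, 0]
    - [0, 0, 0, 0, 0, 0]

```text
t: 1.5
position: [0.5933, 0.1071, 0.2495]
ee_rot: [0.75, 0.662, -0.0, -0.001]
contact_force: [-0.3, -0.3, -0.6]
opening: 0.001
```

```bash
python3 -c "
from h import *
go(st(.02,.1,.25),90+np.degrees(S[2]))
c=env.camera_info('wrist');im=env.get_image('wrist')[:,:,::-1];cv2.imwrite('pics/w1.png',im)
import pickle;pickle.dump(c,open('w1.pkl','wb'))
cv2.imwrite('pics/w1b.png',cv2.resize(im,(800,500),interpolation=cv2.INTER_CUBIC))"
```

```text
move [-0.0003  0.0003 -0.0005] [-0.0017 -0.0002 -0.0011] at [0.5933 0.1071 0.2495] F [-0.2612 -0.3    -0.6374] open 0.0014630430654639906 t 1.5
```

View pics/w1b.png

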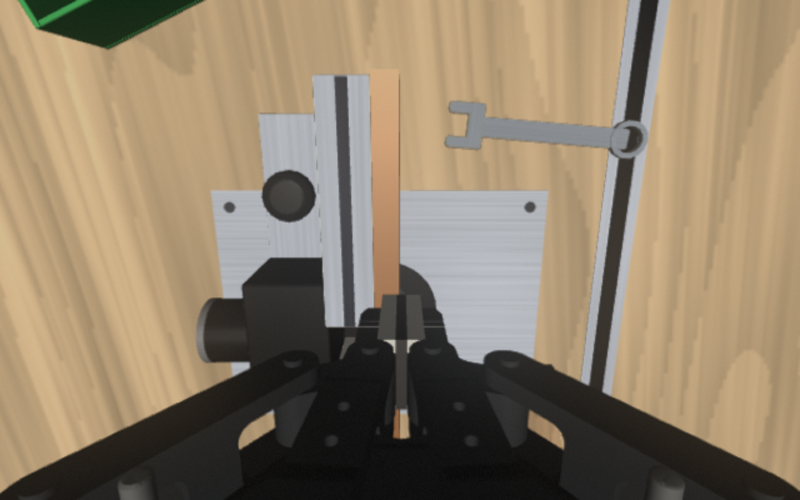

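The wrist view (1.25×) shows the fence's outer end corners at (313,75) and (371,75), the worn face end at (371–400,69) and the spanner jaw at (448–485,100–150). I use these to refine the station pose.

```bash
python3 -c "
from h import *
import pickle;c=pickle.load(open('w1.pkl','rb'))
p=np.array([(313,75),(371,75),(373.5,290),(371,69.5),(400,69),(400,260),(323,300)])/1.25-.1
w=ray(c,p,[.096]*7);print(w)
print('yaw',np.degrees(np.arctan2(-(w[1]-w[2])[0],(w[1]-w[2])[1])))
for a in w: print(rot(S[2]).T@(a[:2]-S[:2]))
go(st(.018,.004,.13),90+np.degrees(S[2]))
"
```

```text
[[0.5518 0.2123 0.096 ]
 [0.5875 0.2079 0.096 ]
 [0.5688 0.0667 0.096 ]
 [0.5879 0.211  0.096 ]
 [0.6057 0.209  0.096 ]
 [0.5902 0.0864 0.096 ]
 [0.5319 0.0636 0.096 ]]
yaw -7.546181227790842
[-0.0346  0.1995]
[0.0014 0.1996]
[0.0003 0.0571]
[0.0015 0.2027]
[0.0194 0.203 ]
[0.0192 0.0794]
[-0.0359  0.0496]
move [-0.097  -0.0012  0.1197] [-0.0013 -0.0002  0.0002] at [0.593  0.1078 0.2497] F [-0.2615  0.3018 -0.0791] open 0.003559466354588754 t 1.55
```

Request:
step_arm:
  moves:
    - [-0.05, 0, 0.0, 0, 0, 0]
    - [-0.094, 0, 0.03, 0, 0, 0]
    - [-0.094, 0, 0.07, 0, 0, 0]
    - [-0.094, 0, 0.11, 0, 0, 0]
    - [-0.094, 0, 0.14, 0, 0, 0]
    - [-0.094, 0, 0.165, 0, 0, 0]
    - [-0.094, 0, 0.18, 0, 0, 0]
    - [-0.094, 0, 0.18, 0, 0, 0]

```text
t: 2.35
position: [0.5798, 0.0154, 0.0678]
ee_rot: [0.749, 0.663, -0.002, -0.002]
contact_force: [-0.2, 0.3, 0.1]
opening: -0.003
```

Request:
step_arm:
  moves:
    - [0.005, 0, 0, 0, 0, 0]
    - [0.01, 0, 0, 0, 0, 0]
    - [0.015, 0, 0, 0, 0, 0]
    - [0.02, 0, 0, 0, 0, 0]
    - [0.02, 0, 0, 0, 0, 0]

```text
t: 2.85
position: [0.5851, 0.0346, 0.0712]
ee_rot: [0.749, 0.662, 0.001, 0.0]
contact_force: [-0.0, 0.4, -0.8]
opening: -0.001
```

Request:
step_arm:
  moves:
    - [0.005, 0, 0, 0, 0, 0]
    - [0.01, 0, 0, 0, 0, 0]
    - [0.015, 0, 0, 0, 0, 0]
    - [0.02, 0, 0, 0, 0, 0]
    - [0.022, 0, 0, 0, 0, 0]
    - [0.022, 0, 0, 0, 0, 0]

```text
t: 3.45
position: [0.587, 0.0564, 0.07]
ee_rot: [0.749, 0.662, 0.0, -0.0]
contact_force: [-0.8, 1.2, -1.1]
opening: -0.001
```

```bash
python3 -c "
from h import *
import pickle
S[:]=[.5624,.010,-.128]
g=env.get_state();print(rot(S[2]).T@(g['position'][:2]-S[:2]),g['position'],g['contact_force'])
c=env.camera_info('wrist');im=env.get_image('wrist')[:,:,::-1];cv2.imwrite('pics/w2.png',im)
pickle.dump(c,open('w2.pkl','wb'))
for P in [(0,.2,.096),(.018,.2,.096),(.018,.23,.096),(.018,.06,.091)]: print(P,proj(c,[st(*P)]))
im2=env.get_image('top')[:,:,::-1];cv2.imwrite('pics/t2.png',im2)
o=np.zeros((500,800,3),np.uint8);o[:, :400]=cv2.resize(im[0:400,160:480],(400,500));o[:,400:]=cv2.resize(im2[140:220,235:299],(400,500),interpolation=cv2.INTER_CUBIC);cv2.imwrite('pics/v2.png',o)"
```

```text
[0.0184 0.0492] [0.587  0.0564 0.07  ] [-0.8001  1.1509 -1.0928]
(0, 0.2, 0.096) [[ 236.9283 -303.9862]]
(0.018, 0.2, 0.096) [[ 319.7015 -302.9182]]
(0.018, 0.23, 0.096) [[ 320.2316 -536.9294]]
(0.018, 0.06, 0.091) [[318.3539 268.2139]]
```

View pics/v2.png

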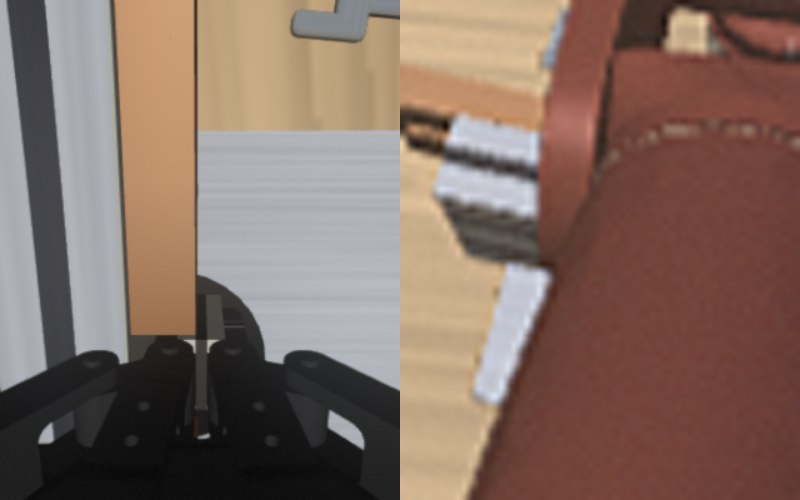

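The face's inner end is at row 335 (268 px unscaled), which is where y=0.060 predicts it. Next I check whether it dropped and where its outer end is.

```bash
sed -i 's/^S=.*/S=np.array([.5624,.010,-.128])/' h.py; python3 -c "
from h import *
import pickle;c=pickle.load(open('w2.pkl','rb'))
im=cv2.imread('pics/w2.png').astype(int)
for r in (40,240,262): print(r,[(x,im[r,x].tolist()) for x in range(245,325,1) if abs(im[r,x]-im[r,x-1]).sum()>40])
print([(r,im[r,290].tolist()) for r in range(255,280) if abs(im[r,290]-im[r-1,290]).sum()>30])
for z in (.091,.096):
  for x in (0,.018): print(z,x,proj(c,[st(x,.070,z)]))
print('fence edge',proj(c,[st(0,.070,.096)]))
t=cv2.imread('pics/t2.png')[135:185,215:275];cv2.imwrite('pics/t2c.png',cv2.resize(t,(720,600),interpolation=cv2.INTER_CUBIC))
ct=env.camera_info('top')
for P in [(0,.2,.096),(0,.232,.091),(.018,.232,.091)]: print(P,(proj(ct,[st(*P)])-[215,135]+.5)*12)
"
```

```text
40 [(249, [136, 146, 146]), (250, [94, 101, 103]), (251, [62, 66, 70]), (253, [79, 99, 125]), (254, [108, 145, 189]), (315, [63, 87, 115]), (316, [34, 47, 63]), (317, [47, 65, 80]), (318, [114, 150, 177])]
240 [(259, [147, 156, 156]), (260, [103, 109, 111]), (261, [69, 74, 77]), (263, [73, 92, 116]), (264, [83, 115, 156]), (316, [51, 68, 90]), (317, [41, 46, 54])]
262 [(261, [105, 112, 113]), (262, [66, 70, 74]), (264, [70, 88, 112]), (265, [77, 108, 149]), (316, [50, 67, 90]), (317, [35, 40, 48])]
[(268, [37, 48, 62]), (269, [31, 34, 39])]
0.091 0 [[265.7274 241.3623]]
0.091 0.018 [[318.4281 241.5501]]
0.096 0 [[263.3261 247.3186]]
0.096 0.018 [[318.328  247.5089]]
fence edge [[263.3261 247.3186]]
(0, 0.2, 0.096) [[346.4414 271.3545]]
(0, 0.232, 0.091) [[209.4838 247.5271]]
(0.018, 0.232, 0.091) [[231.7    172.6106]]
```

View pics/t2c.png

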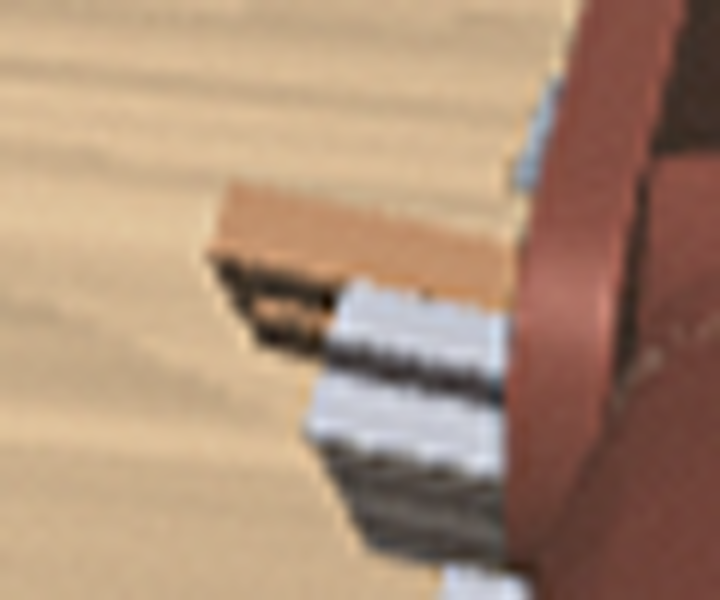

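The outer end sits at (213–232, 180–255) in the crop, as predicted. The top-edge width gives z≈0.091, so the face has dropped 5 mm onto the heads, and its cut lower corner shows under the overhang. Next I back off and go over to the outer end.

Request:
step_arm:
  moves:
    - [-0.01, 0, 0, 0, 0, 0]
    - [-0.016, 0, 0, 0, 0, 0]
    - [-0.016, 0, -0.04, 0, 0, 0]
    - [-0.016, 0, -0.08, 0, 0, 0]
    - [-0.0, -0.003, -0.11, 0, 0, 0]
    - [0.05, -0.009, -0.11, 0, 0, 0]
    - [0.1, -0.009, -0.11, 0, 0, 0]
    - [0.15, -0.009, -0.11, 0, 0, 0]
    - [0.17, -0.009, -0.11, 0, 0, 0]
    - [0.17, -0.009, -0.11, 0, 0, 0]
    - [0.17, -0.009, -0.11, 0, 0, 0]
  fingers: -1

```text
t: 4.65
position: [0.5992, 0.225, 0.18]
ee_rot: [0.75, 0.662, -0.0, 0.0]
contact_force: [-0.6, 0.0, -0.8]
opening: -0.003
```

Request:
step_arm:
  moves:
    - [0, 0, 0, 0, 0, 0]
    - [0, 0, 0, 0, 0, 0]
  fingers: 0.1

```text
t: 4.85
position: [0.5994, 0.2241, 0.1803]
ee_rot: [0.75, 0.661, -0.0, 0.0]
contact_force: [-0.3, 0.3, -0.2]
opening: 0.33
```

```bash
python3 -c "
from h import *
go(st(.009,.219,.065),90+np.degrees(S[2]))
c=env.camera_info('wrist');im=env.get_image('wrist')[:,:,::-1];cv2.imwrite('pics/w3.png',im)
for P in [(0,.2,.096),(0,.232,.091),(.018,.232,.091),(-.036,.2,.096)]: print(P,proj(c,[st(*P)])*1.25)
cv2.imwrite('pics/w3b.png',cv2.resize(im,(800,500)))"
```

```text
move [ 0.0019 -0.0003  0.1153] [-0.0001  0.0002  0.0021] at [0.5994 0.2241 0.1803] F [-0.2967  0.2613 -0.2282] open 0.3295729599019927 t 4.85
(0, 0.2, 0.096) [[382.6197 290.9879]]
(0, 0.232, 0.091) [[382.4521 230.7744]]
(0.018, 0.232, 0.091) [[416.5191 230.8385]]
(-0.036, 0.2, 0.096) [[315.4553 290.9068]]
```

View pics/w3b.png

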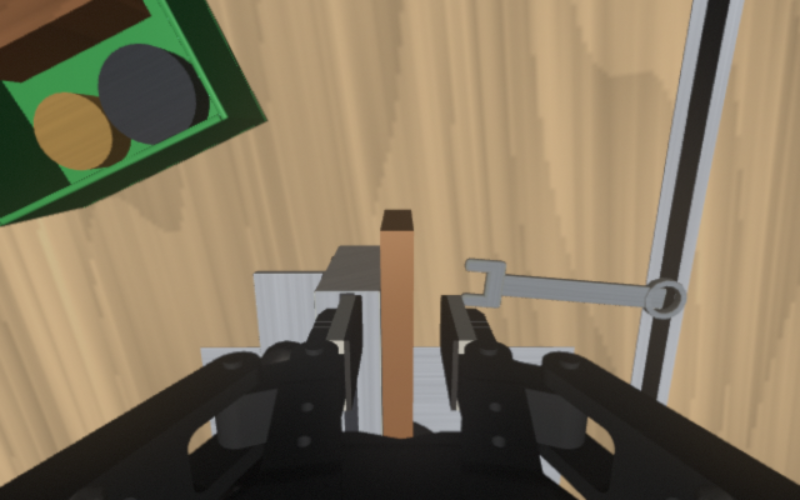

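Request:
step_arm:
  moves:
    - [0.002, -0.001, 0.04, 0, 0, 0]
    - [0.002, -0.001, 0.07, 0, 0, 0]
    - [0.002, -0.001, 0.095, 0, 0, 0]
    - [0.002, -0.001, 0.115, 0, 0, 0]
    - [0.002, -0.001, 0.115, 0, 0, 0]

```text
t: 5.4
position: [0.5959, 0.2262, 0.0614]
ee_rot: [0.75, 0.662, -0.003, -0.002]
contact_force: [-0.5, 0.9, 0.3]
opening: 0.549
```

Request:
step_arm:
  moves:
    - [0, 0, 0, 0, 0, 0]
    - [0, 0, 0, 0, 0, 0]
    - [0, 0, 0, 0, 0, 0]
    - [0, 0, 0, 0, 0, 0]
    - [0, 0, 0, 0, 0, 0]
  fingers: -1
  squeeze: 80

```text
t: 5.9
position: [0.5998, 0.2278, 0.0672]
ee_rot: [0.75, 0.662, 0.001, 0.001]
contact_force: [-0.8, -0.8, 5.2]
opening: 0.203
```

Request:
step_arm:
  moves:
    - [0, 0, -0.0025, 0, 0, 0]
    - [0, 0, -0.005, 0, 0, 0]
    - [0, 0, -0.005, 0, 0, 0]
    - [0, 0, -0.005, 0, 0, 0]

```text
t: 6.3
position: [0.5983, 0.2278, 0.0699]
ee_rot: [0.75, 0.662, -0.0, -0.0]
contact_force: [0.6, 0.4, -0.7]
opening: 0.199
```

```bash
python3 -c "
from h import *
g=env.get_state();print(g['position'],g['contact_force'],g['torque'])
c=env.camera_info('wrist');im=env.get_image('wrist')[:,:,::-1];cv2.imwrite('pics/w4.png',im)
for z in (.091,.096,.099):print(z,[proj(c,[st(*P,z)])[0] for P in [(0,.232),(.018,.232)]])
print('fence',proj(c,[st(0,.2,.096),st(-.036,.2,.096)]))
cv2.imwrite('pics/w4b.png',cv2.resize(im[100:350,180:480],(720,600)))"
```

```text
[0.5983 0.2278 0.0699] [ 0.6411  0.3609 -0.749 ] [ 0.1796 -0.1807  0.1265]
0.091 [array([297.3376, 266.7456]), array([348.9927, 266.9423])]
0.096 [array([296.3382, 273.6758]), array([350.2041, 273.8807])]
0.099 [array([295.6962, 278.1271]), array([350.9824, 278.3371])]
fence [[297.57   354.9901]
 [196.5092 355.0783]]
```

View pics/w4b.png

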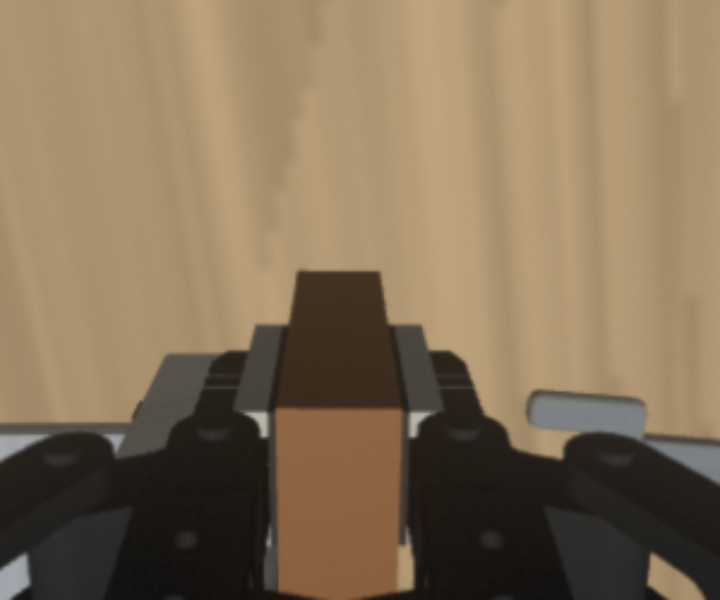

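The jaws hold the worn face evenly: crop x 275–404, end row 407, width giving a top at z≈0.0955. So it's up about 4.5 mm. I raise it 1 mm more and draw it out.

Request:
step_arm:
  moves:
    - [-0.001, 0.003, -0.0012, 0, 0, 0]
    - [-0.001, 0.006, -0.0012, 0, 0, 0]
    - [-0.001, 0.009, -0.0012, 0, 0, 0]
    - [-0.001, 0.012, -0.0012, 0, 0, 0]
    - [-0.001, 0.015, -0.0012, 0, 0, 0]
    - [-0.001, 0.018, -0.0012, 0, 0, 0]
    - [-0.001, 0.021, -0.0012, 0, 0, 0]
    - [-0.001, 0.023, -0.0012, 0, 0, 0]
    - [-0.001, 0.023, -0.0012, 0, 0, 0]

```text
t: 7.25
position: [0.6215, 0.2238, 0.0716]
ee_rot: [0.75, 0.662, 0.0, 0.0]
contact_force: [-0.5, 0.5, -1.7]
opening: 0.204
```

Request:
step_arm:
  moves:
    - [0, 0, -0.02, 0, 0, 0]
    - [0, 0, -0.05, 0, 0, 0]
    - [0, 0, -0.09, 0, 0, 0]
    - [0, 0, -0.13, 0, 0, 0]
    - [0, 0, -0.155, 0, 0, 0]
    - [0, 0, -0.155, 0, 0, 0]

```text
t: 7.85
position: [0.6237, 0.2245, 0.2327]
ee_rot: [0.75, 0.662, 0.005, 0.002]
contact_force: [0.5, -0.5, -0.7]
opening: 0.202
```

```bash
python3 -c "
from h import *
B=np.array([.4346,-.4058,.1137])
t=B[:2]+rot(B[2])@[.073,0];print(t);go([*t,.225],np.degrees(B[2]))"
```

```text
[ 0.5071 -0.3975]
move [-0.6317 -0.0389  0.0051] [ 0.0058 -0.0095  1.3332] at [0.6237 0.2245 0.2327] F [ 0.519  -0.4679 -0.7254] open 0.20160697694264154 t 7.85
```

Request:
step_arm:
  moves:
    - [-0.02, -0.001, 0, 0, 0, 0.03]
    - [-0.06, -0.003, 0, 0, 0, 0.11]
    - [-0.105, -0.006, 0, 0, 0, 0.21]
    - [-0.15, -0.009, 0, 0, 0, 0.32]
    - [-0.195, -0.012, 0, 0, 0, 0.43]
    - [-0.24, -0.015, 0, 0, 0, 0.54]
    - [-0.285, -0.018, 0, 0, 0, 0.65]
    - [-0.33, -0.02, 0, 0, 0, 0.76]
    - [-0.375, -0.023, 0, 0, 0, 0.87]
    - [-0.42, -0.026, 0, 0, 0, 0.98]
    - [-0.465, -0.029, 0, 0, 0, 1.08]
    - [-0.5, -0.031, 0, 0, 0, 1.16]

```text
t: 9.05
position: [0.5258, -0.2707, 0.223]
ee_rot: [0.99, 0.14, -0.002, -0.001]
contact_force: [0.3, 0.6, -1.7]
opening: 0.199
```

```bash
python3 -c "
from h import *
B=np.array([.4346,-.4058,.1137])
t=B[:2]+rot(B[2])@[.073,0];go([*t,.225],np.degrees(B[2]))"
```

```text
move [-0.053   0.1167 -0.0022] [-0.0029  0.0041  0.1667] at [ 0.5258 -0.2707  0.223 ] F [ 0.3141  0.5582 -1.6967] open 0.19895228610787 t 9.05
```

Request:
step_arm:
  moves:
    - [-0.02, 0.03, 0, 0, 0, 0.06]
    - [-0.035, 0.065, 0, 0, 0, 0.11]
    - [-0.047, 0.095, 0, 0, 0, 0.15]
    - [-0.052, 0.11, 0, 0, 0, 0.166]
    - [-0.053, 0.116, 0, 0, 0, 0.166]
    - [-0.053, 0.116, 0, 0, 0, 0.166]
    - [-0.053, 0.116, 0, 0, 0, 0.166]

```text
t: 9.75
position: [0.5106, -0.3935, 0.2257]
ee_rot: [0.998, 0.061, -0.0, -0.001]
contact_force: [0.3, 0.6, -1.0]
opening: 0.202
```

```bash
python3 -c "
from h import *
B=np.array([.4346,-.4058,.1137])
t=B[:2]+rot(B[2])@[.073,0];go([*t,.225],np.degrees(B[2]))
a=env.get_image('wrist');b=env.get_image('top');c=env.camera_info('wrist')
def bw(x,y,z):return [*(B[:2]+rot(B[2])@[x,y]),z]
for P in [(.055,.019,.077),(.055,-.019,.077),(.073+.013,-.009,.24),(.073+.013,.009,.24)]: print(P,'wrist',proj(c,[bw(*P)])*.78,'top',(proj(env.camera_info('top'),[bw(*P)])-[390,180])*[300/120,500/200*1])
o=np.zeros((500,800,3),np.uint8);o[:312,:500]=cv2.resize(a,(500,312),interpolation=cv2.INTER_AREA)
o[:,500:]=cv2.resize(b[180:300,390:510],(300,300))[:, :].repeat(2,0)[:500] if 0 else 0
o[:300,500:]=cv2.resize(b[180:300,390:510],(300,300),interpolation=cv2.INTER_CUBIC)
cv2.imwrite('pics/v5.png',o[:,:,::-1][:320])"
```

```text
move [-0.004   0.0036  0.0007] [-0.0015  0.0007  0.0083] at [ 0.5106 -0.3935  0.2257] F [ 0.2548  0.5721 -1.0132] open 0.2021553465909994 t 9.75
(0.055, 0.019, 0.077) wrist [[235.8522 164.7279]] top [[188.5717  96.3013]]
(0.055, -0.019, 0.077) wrist [[270.2903 165.0093]] top [[225.5478  95.9034]]
(0.086, -0.009, 0.24) wrist [[276.4872 206.9883]] top [[293.1092  26.1296]]
(0.086, 0.009, 0.24) wrist [[238.7363 206.6847]] top [[272.3305  26.368 ]]
```

View pics/v5.png

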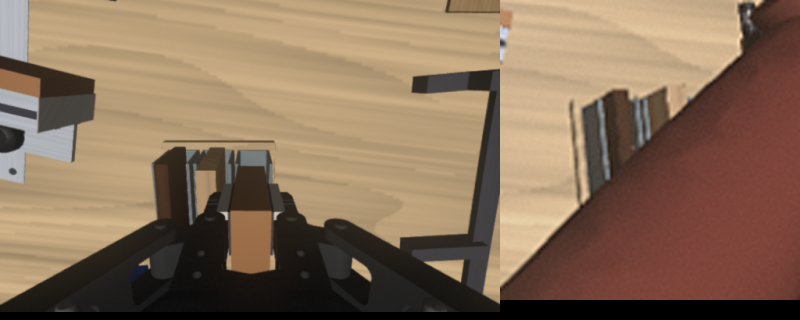

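The wrist view shows the face hanging over the empty bay, whose walls are near (236–272,150–165), with both offcuts standing to the left. I apply the correction and check the walls numerically, since only one viewing is left.

Request:
step_arm:
  moves:
    - [-0.004, 0.0036, 0, 0, 0, 0.008]
    - [-0.004, 0.0036, 0, 0, 0, 0.008]
    - [-0.004, 0.0036, 0, 0, 0, 0.008]

```text
t: 10.15
position: [0.5071, -0.3986, 0.2267]
ee_rot: [0.998, 0.056, 0.0, 0.0]
contact_force: [-0.7, -1.2, -1.5]
opening: 0.198
```

```bash
python3 -c "
from h import *
B=np.array([.4346,-.4058,.1137])
t=B[:2]+rot(B[2])@[.073,0];go([*t,.225],np.degrees(B[2]))
c=env.camera_info('wrist');a=env.get_image('wrist');cv2.imwrite('pics/w6.png',a[:,:,::-1])
import pickle;pickle.dump(c,open('w6.pkl','wb'))
def bw(x,y,z):return [*(B[:2]+rot(B[2])@[x,y]),z]
for x,z in((.055,.077),(.055,.019),(.065,.015)):
  print(x,z,proj(c,[bw(x,y,z) for y in (.021,.017,-.017,-.021)]).round(1).tolist())
for r in range(186,216,4): print(r,[int(v) for v in a[r,292:364:2].sum(1)//3])
"
```

```text
move [ 0.0002 -0.0011  0.0017] [ 0.0001 -0.0002 -0.0007] at [ 0.5071 -0.3986  0.2267] F [-0.681  -1.2272 -1.4646] open 0.19792359621933936 t 10.15
0.055 0.077 [[294.6, 206.4], [299.3, 206.4], [338.9, 206.4], [343.5, 206.4]]
0.055 0.019 [[298.8, 190.0], [302.7, 190.0], [335.9, 190.0], [339.8, 190.0]]
0.065 0.015 [[298.8, 179.6], [302.7, 179.6], [335.8, 179.6], [339.7, 179.6]]
186 [147, 144, 144, 144, 144, 144, 145, 144, 144, 145, 146, 146, 146, 146, 146, 146, 146, 147, 147, 147, 147, 148, 147, 149, 148, 149, 149, 142, 146, 153, 154, 153, 155, 154, 155, 154]
190 [61, 61, 141, 142, 67, 72, 119, 119, 122, 121, 120, 121, 121, 121, 121, 122, 121, 122, 123, 124, 124, 124, 89, 61, 136, 152, 153, 145, 145, 152, 153, 152, 152, 151, 151, 151]
194 [53, 58, 141, 93, 55, 63, 120, 122, 122, 123, 123, 123, 124, 123, 124, 124, 123, 122, 123, 123, 124, 123, 87, 59, 74, 152, 153, 147, 148, 153, 153, 153, 152, 153, 153, 152]
198 [52, 59, 134, 62, 53, 62, 119, 121, 121, 122, 122, 122, 122, 122, 122, 122, 121, 122, 124, 125, 126, 124, 80, 60, 59, 145, 157, 157, 150, 156, 155, 156, 154, 155, 153, 155]
202 [51, 53, 61, 53, 51, 58, 117, 121, 120, 121, 121, 120, 121, 121, 123, 122, 122, 121, 123, 123, 124, 124, 78, 61, 58, 85, 151, 152, 151, 156, 155, 155, 157, 156, 156, 155]
206 [50, 61, 115, 102, 52, 58, 116, 120, 120, 120, 119, 119, 120, 120, 121, 122, 122, 121, 121, 122, 122, 122, 78, 67, 115, 113, 147, 154, 152, 157, 158, 158, 158, 157, 156, 156]
210 [50, 62, 120, 112, 54, 55, 116, 120, 120, 120, 119, 119, 120, 120, 120, 121, 121, 119, 122, 120, 120, 121, 77, 68, 120, 118, 149, 152, 161, 165, 165, 165, 164, 164, 163, 164]
214 [49, 57, 116, 112, 57, 51, 47, 45, 44, 44, 44, 44, 44, 45, 44, 46, 44, 46, 46, 45, 46, 44, 46, 62, 119, 116, 137, 146, 161, 161, 162, 163, 164, 164, 164, 164]
```

The wall tops are at columns 295–299 and 340–343, within 1 px of prediction, and the face is centred in the bay. I lower it.

Request:
step_arm:
  moves:
    - [0, 0, 0.02, 0, 0, 0]
    - [0, 0, 0.045, 0, 0, 0]
    - [0, 0, 0.07, 0, 0, 0]
    - [0, 0, 0.09, 0, 0, 0]
    - [0, 0, 0.105, 0, 0, 0]
    - [0, 0, 0.118, 0, 0, 0]
    - [0, 0, 0.128, 0, 0, 0]
    - [0, 0, 0.135, 0, 0, 0]
    - [0, 0, 0.135, 0, 0, 0]
    - [0, 0, 0.135, 0, 0, 0]

```text
t: 11.2
position: [0.5074, -0.3991, 0.0921]
ee_rot: [0.998, 0.056, 0.0, 0.0]
contact_force: [-0.6, 0.1, -1.5]
opening: 0.2
```

Request:
step_arm:
  moves:
    - [0, 0, 0.002, 0, 0, 0]
    - [0, 0, 0.004, 0, 0, 0]
    - [0, 0, 0.006, 0, 0, 0]
    - [0, 0, 0.006, 0, 0, 0]
    - [0, 0, 0.006, 0, 0, 0]

```text
t: 11.7
position: [0.507, -0.3988, 0.0854]
ee_rot: [0.998, 0.056, -0.0, -0.0]
contact_force: [-0.6, 0.0, -1.1]
opening: 0.204
```

Request:
step_arm:
  moves:
    - [0, 0, 0.001, 0, 0, 0]
    - [0, 0, 0.002, 0, 0, 0]
    - [0, 0, 0.003, 0, 0, 0]
    - [0, 0, 0.003, 0, 0, 0]
    - [0, 0, 0.003, 0, 0, 0]

```text
t: 12.2
position: [0.5073, -0.3989, 0.0834]
ee_rot: [0.998, 0.056, 0.0, 0.0]
contact_force: [-0.6, 2.2, 4.2]
opening: 0.204
```

Request:
step_arm:
  moves:
    - [0, 0, 0.0007, 0, 0, 0]
    - [0, 0, 0.0015, 0, 0, 0]
    - [0, 0, 0.0015, 0, 0, 0]
    - [0, 0, 0.0015, 0, 0, 0]

```text
t: 12.6
position: [0.5075, -0.399, 0.0834]
ee_rot: [0.998, 0.056, 0.0, 0.0]
contact_force: [-4.1, 4.3, 11.6]
opening: 0.203
```

Request:
step_arm:
  moves:
    - [0, 0, -0.001, 0, 0, 0]
    - [0, 0, -0.001, 0, 0, 0]
    - [0, 0, -0.001, 0, 0, 0]
    - [0, 0, -0.001, 0, 0, 0]
    - [0, 0, -0.001, 0, 0, 0]
  fingers: -0.15

```text
t: 13.1
position: [0.5069, -0.3987, 0.0816]
ee_rot: [0.998, 0.056, -0.0, -0.0]
contact_force: [-0.5, -0.4, -0.5]
opening: 0.423
```

Request:
step_arm:
  moves:
    - [0, 0, -0.01, 0, 0, 0]
    - [0, 0, -0.03, 0, 0, 0]
    - [0, 0, -0.06, 0, 0, 0]
    - [0, 0, -0.1, 0, 0, 0]
    - [0, 0, -0.14, 0, 0, 0]
    - [0, 0, -0.16, 0, 0, 0]
    - [0, 0, -0.16, 0, 0, 0]

```text
t: 13.8
position: [0.5088, -0.4004, 0.2484]
ee_rot: [0.998, 0.056, 0.003, 0.004]
contact_force: [0.7, 0.1, 0.0]
opening: 0.421
```

```bash
python3 -c "
from h import *
go([.45,-.15,.3],6.5)
a=env.get_image('wrist')[:,:,::-1];b=env.get_image('side')[:,:,::-1];cv2.imwrite('pics/w7.png',a);cv2.imwrite('pics/s7.png',b)
o=np.zeros((600,800,3),np.uint8);o[:300,:480]=cv2.resize(a,(480,300),interpolation=cv2.INTER_AREA)
o[:300,480:]=cv2.resize(b[120:300,280:472],(320,300),interpolation=cv2.INTER_CUBIC)
o[300:,:400]=cv2.resize(b[290:395,300:440],(400,300),interpolation=cv2.INTER_CUBIC)
o[300:,400:]=cv2.resize(env.get_image('top')[120:270,240:490,::-1],(400,300),interpolation=cv2.INTER_CUBIC)
cv2.imwrite('pics/v7.png',o)"
```

```text
move [-0.0299 -0.255  -0.0538] [ 0.0077 -0.0062 -0.0006] at [ 0.5088 -0.4004  0.2484] F [0.7271 0.0649 0.0274] open 0.4213563970919203 t 13.8
```

View pics/v7.png

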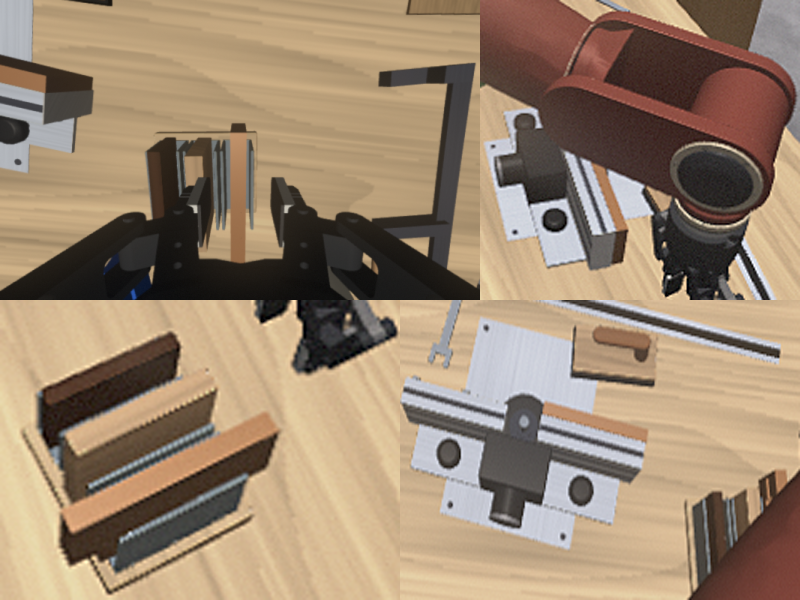

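The last view shows the face standing upright between the empty bay's walls, let go. The offcuts, good face, push block and spanner look unmoved. One numeric check of its pose before handing in.

```bash
python3 -c "
from h import *
B=np.array([.4346,-.4058,.1137])
def bw(x,y,z):return [*(B[:2]+rot(B[2])@[x,y]),z]
c=env.camera_info('side')
print((proj(c,[bw(x,y,.107) for x,y in((-.086,-.009),(-.086,.009),(.086,-.009),(.086,.009))])-[300,290])*2.857+[0,300])
print(env.get_state()['contact_force'],env.get_state()['t']);print(env.job_done())"
```

```text
[[ 72.0913 531.2376]
 [ 60.2489 508.842 ]
 [278.8484 427.8392]
 [265.3358 408.0311]]
[-0.7779  0.1606 -0.0332] 13.95
the job is handed in; nothing more can be done
None
```

The worn face is off the fence and standing let go in the empty bay. The job was handed in at about 14 s of the 50 s limit, and no verdict was reported.

**What I did**
- **Slide:** The worn face was the one on the left (+y) half. I pushed it outwards with the closed fingers on its inner end until it dropped about 5 mm onto the stud heads. Its inner end measured station y = 60 mm, so its origin was at 146 mm.
- **Lift off:** I gripped the outer end front and back and raised it about 5 mm. It then drew out 23 mm with no noticeable resistance.
- **Placing:** I carried it over, turned it and lowered it into the empty (rightmost) bay until it touched the floor. It took 12 N at contact, after which I opened the fingers and rose clear.

**Last checks**
- **Worn face:** The side view shows it upright between the bay walls. Its top corners lie within a few pixels of the prediction for a board centred and standing on the bay floor.
- **Other objects:** The good face, both offcuts and the push block look undisturbed. The spanner is only partly in the last view and looks unmoved too. These were judged by eye, not measured.
- **Small disagreement:** The face met the floor about 2 mm higher than I had calculated, which is within the calibration and grip uncertainty.

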